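Gauge the heater blocks and pull the undersize one

TASK

Lift the retaining bar out of its two brackets and set it down on the bench, then try the pin gauge in the bore of each of the three blocks, from the robot's left to its right, lowering it each time until it stops. Put the gauge back upright in its stand, collar down on the stand's top. Take any block that the gauge would not fully enter and stand it upright in the shallow tray, leave the blocks that passed in their places in the rack, and neither drop the bar or a block nor disturb the other things on the bench.

Things in the scene. Friction and masses are not known exactly. Their poses are not given: they have to be found in the camera images.
- rack: fixed grey rack, plate 90 (x) x 270 (y) x 22 tall; y runs along the row of three blocks, +y to the robot's left. Origin: centre of underside. Three square pockets, 52 wide, 12 deep (floor at 10), 78 apart along y. At y = +-120 stand two dark open brackets, 46 (x) x 14 (y): slot open upwards, 26 wide, slot floor at height 87, tops at 107
- rack_left (a point): centre of the floor of the rack's pocket on the robot's left (+y), 10 above the bench; axes as the rack
- rack_middle (a point): the same for the middle pocket
- rack_right (a point): the same for the pocket on the robot's right (-y)
- block_a: aluminium block, 48 x 48, 75 tall, upright in a rack pocket, 0.25 to 0.5 kg. Origin: centre of underside, z up. Round bore in the top face, 28 diameter at the mouth. Right bore: 28 down to a floor at 65 deep; the gauge goes 60 down until its collar meets the top. Wrong bore: narrows to 19 at 15 below the mouth, where the gauge stops, collar 45 above the top. Which are wrong is unknown
- block_b: another block, same outside and mouth, its bore right or wrong (see block_a); same origin and axes
- block_c: another block, same outside and mouth, its bore right or wrong (see block_a); same origin and axes
- bar: steel retaining bar, 20 (x) x 264 (y) x 12 (z), lying loose in the two brackets 2 above the blocks' tops and across their bores; on its middle stands a black flat handle, 14 thick (x), 50 long (y), from 12 to 48 above the bar's underside. Origin: centre of the underside, y along the bar, z up; about 0.2 kg
- gauge: steel pin gauge, upright: pin 25 diameter and 60 long with a 4 mm bevelled tip, then a collar 42 diameter from 60 to 66, then a round dark handle 26 diameter from 66 to 126. Origin: centre of the tip, z up towards the handle; about 0.3 kg. It starts hanging in the stand by its collar, tip 8 above the bench
- stand: fixed black block, 64 x 64, 68 tall, with a 34 diameter upright through hole at its centre. Origin: centre of the underside
- tray: fixed shallow open tray, 150 (x) x 180 (y) outside, walls 4 thick, 32 tall, floor 4 thick. Origin: centre of the underside
- canister: white lidded plastic jar, 90 diameter, 120 tall; bystander, loose. Origin: underside
- bottle: amber glass bottle, 60 diameter, 150 tall; bystander, loose. Origin: underside
- beaker: open glass beaker, 70 diameter, 90 tall; bystander, loose. Origin: underside
- spanner: steel spanner lying flat, 150 long; bystander, loose. Origin: underside
- tip_box: clear plastic box, 85 x 120 x 60 tall; bystander, loose. Origin: underside
- spare_block: aluminium block with six small holes, 60 x 90 x 40 tall; bystander, loose. Origin: underside
Mind the look-alikes: they are no part of the job. Leave any yellow look-alike of the block_b alone. Leave any orange look-alike of the tray alone.

How it is judged (in metres and radians):
On the way, in this order (a step that is already met when the one before it is completed fails the run):
1. the retaining bar is out of its brackets and lies on the bench (height (world z) of bar below 0.03 m and angle between bar's own y axis and vertical between 1.45 and 1.69 rad and linear speed of bar below 0.03 m/s), for 0.2 s.
2. the gauge is tried in the left block: let down in its bore until it stops (((horizontal distance between block_a and rack_left below 0.02 m and horizontal distance between gauge and block_a below 0.005 m and z of gauge in the frame of block_a below 0.02 m and angle between gauge's own z axis and vertical below 0.12 rad) or (horizontal distance between block_b and rack_left below 0.02 m and horizontal distance between gauge and block_b below 0.005 m and z of gauge in the frame of block_b below 0.064 m and angle between gauge's own z axis and vertical below 0.12 rad) or (horizontal distance between block_c and rack_left below 0.02 m and horizontal distance between gauge and block_c below 0.005 m and z of gauge in the frame of block_c below 0.02 m and angle between gauge's own z axis and vertical below 0.12 rad))), for 0.1 s.
3. the gauge is tried in the middle block: let down in its bore until it stops (((horizontal distance between block_a and rack_middle below 0.02 m and horizontal distance between gauge and block_a below 0.005 m and z of gauge in the frame of block_a below 0.02 m and angle between gauge's own z axis and vertical below 0.12 rad) or (horizontal distance between block_b and rack_middle below 0.02 m and horizontal distance between gauge and block_b below 0.005 m and z of gauge in the frame of block_b below 0.064 m and angle between gauge's own z axis and vertical below 0.12 rad) or (horizontal distance between block_c and rack_middle below 0.02 m and horizontal distance between gauge and block_c below 0.005 m and z of gauge in the frame of block_c below 0.02 m and angle between gauge's own z axis and vertical below 0.12 rad))), for 0.1 s.
4. the gauge is tried in the right block: let down in its bore until it stops (((horizontal distance between block_a and rack_right below 0.02 m and horizontal distance between gauge and block_a below 0.005 m and z of gauge in the frame of block_a below 0.02 m and angle between gauge's own z axis and vertical below 0.12 rad) or (horizontal distance between block_b and rack_right below 0.02 m and horizontal distance between gauge and block_b below 0.005 m and z of gauge in the frame of block_b below 0.064 m and angle between gauge's own z axis and vertical below 0.12 rad) or (horizontal distance between block_c and rack_right below 0.02 m and horizontal distance between gauge and block_c below 0.005 m and z of gauge in the frame of block_c below 0.02 m and angle between gauge's own z axis and vertical below 0.12 rad))), for 0.1 s.
At the end, for the whole second after the job is handed in: Bar level on the bench (under 30 mm high); gauge upright in its stand (12 mm of its axis, collar within 5 mm of the top); the block it would not fully enter upright on the tray's floor; the blocks that passed within 15 mm of their starts, upright; all at rest, released (all of step 1 and horizontal distance between gauge and stand below 0.012 m and z of gauge in the frame of stand below 0.013 m and angle between each of gauge, block_b's own z axis and vertical below 0.12 rad and x of block_b in the frame of tray between -0.06 and 0.06 m and y of block_b in the frame of tray between -0.075 and 0.075 m and z of block_b in the frame of tray below 0.012 m and linear speed of each of block_b, gauge below 0.03 m/s and distance of each of block_a, block_c from where it was at the start of the episode below 0.015 m and angle between each of block_a, block_c's own z axis and vertical below 0.1 rad); the robot touches nothing.
It fails at once if a bystander is pushed more than 30 mm or tipped over (distance of any of canister, bottle, beaker, spanner, tip_box, spare_block from where it was at the start of the episode above 0.03 m or angle between any of canister, bottle, beaker, spanner, tip_box, spare_block's own z axis and vertical above 0.5 rad).
It fails at once if the bar or a block falls freely from a height (more than about 30 mm) ((linear speed of bar above 0.8 m/s and contact force between the fingers and bar below 0.2 N) or (linear speed of block_a above 0.8 m/s and contact force between the fingers and block_a below 0.2 N) or (linear speed of block_b above 0.8 m/s and contact force between the fingers and block_b below 0.2 N) or (linear speed of block_c above 0.8 m/s and contact force between the fingers and block_c below 0.2 N)).
It also fails if it takes over 72 s, if anything falls off the work surface, if the arm or the gripper's body presses on something with over 40 N, if the wrist force passes 120 N, or if a joint passes its speed limit or range.

ROBOT

A 7-joint arm with a two-finger parallel gripper is mounted at the origin on the work surface. World frame = base frame: x ahead of the robot, y to its left, z up, the work surface at z = 0. Lengths are in m, angles in degrees, forces in N, time in s.
With the tool pointing down it reaches from about 0.4 to 0.85 m from the base axis. Payload 4.4 kg.
Tool frame: the origin (TCP) lies where the fingers leave the gripper's body, on its centre line; the fingertips stand 97 mm ahead of it and the grasp point (between the pads) lies 78 mm ahead of it; z points along the fingers, y is the line along which they close (so a half turn about z gives the same grasp; the last joint's range is limited). The gripper opens to 94 mm and grips with 3 to 60 N. Pads are 16 mm wide; open, the fingers measure 119 mm over their backs; the gripper's body (75 mm by 177 mm) begins 78 mm behind the grasp point.
Start: joints at [63.037, 36.005, 2.206, 86.941, -1.547, 57.084, -1.146], TCP at [0.256, -0.597, 0.303] pointing down, gripper open.
Joint ranges: [-175.42, 175.42], [-21.48, 121.26], [-71.46, 75.88], [10.55, 141.38], [-63.04, 243.04], [13.31, 113.54], [-168.57, 168.57]. Speed limits (degrees/s): [147.25, 147.25, 180, 180, 180, 180, 180].

INTERFACE

Orientations are given as [roll, pitch, yaw] about the fixed x, y, z axes, in that order (R = Rz(yaw) Ry(pitch) Rx(roll)).
In Python, from bench import ctrl gives the robot as it stands.
- The arm moves only by the shell command python3 -m jog 'ROWS' [OPENING] [FORCE]. ROWS is JSON, one flat list of numbers, 6 for each row, row after row: the shift along the tool's x, y, z as a fraction of full scale, then the turn, a rotation vector about the tool's x, y, z as a fraction of full scale. In form: [x, y, z, wx, wy, wz, x, y, z, wx, wy, wz, ...]. A call has exactly 5 rows; each row shifts and turns the commanded pose from where the row before left it, along the tool's axes as they then stand; what a row does not reach is not made up. Full scale, the value 1, is 0.3 m for a shift and 120 degrees for a turn. A row lasts 1/12 s, in which the tool goes at most 41.7 mm and 7.16 degrees, less where a joint would pass 70% of its speed; a pose out of reach is approached as far as the arm can. A call with a number of a shift or a turn outside -1 to 1 is refused whole. A call with a gripper value outside its range is refused whole. OPENING is the closure in counts, from 0 (fully open) to 255 (shut), set as the call begins (- or left out, the last holds). The fingers move at their own pace and stop on an object; FORCE is the grip in N (left out, the last holds). Time passes only in rows, so rows that do not move let the fingers close, or fill a call up. It gives the time, the measured TCP pose, the force, the opening and the grip force at its end, in the units of the state.
- ctrl.get_obs(): the state, without advancing time (a new reading comes with each control period).
- ctrl.grab_frame(name): name is "scene" or "top"; returns the picture (480x640x3 uint8, red, green, blue); there is no depth.
- ctrl.calibration(name): a dict with "vfov" (degrees; the focal length in pixels is half the picture's height over the tangent of half this angle, whatever the lens; pixels are square), "cx", "cy" (the principal point, pixels), "k1" (the pictures are not rectified: a ray, as slopes to the right and down, at radius r is drawn at 1 + k1 r^2 times it, then the intrinsics apply), "eye" and "orientation" of the camera in the world. Camera axes: x right, y down, z forward; pixel columns grow to the right and rows downward; lengths in m; the calibration is good to about 2 mm. A picture is of the moment at which its call begins. calibration takes no time and is no camera call.
- ctrl.hand_in(): hands the job in; it is judged then, once.
The state is a dict: "time_s": time; "joint_positions": joint angles; "dq": joint speeds; "joint_efforts": joint torques, N m; "eef_pos": TCP position; "tool_rot": TCP orientation; "wrist_force": force on the tool from outside, world axes, zero at the start; "torque": the same for the moment, N m; "gripper_width": opening from 0.0 (shut) to 1.0 (fully open); "finger_force": force on a finger pad.
Only numpy, scipy, OpenCV 4.12 (cv2) and the standard library are available. Lean on these libraries where they do the work, as an engineer would, in place of code of your own. Each camera call takes 0.05 s, during which the arm holds its last target. There are 200 camera calls.

## Working session

There is one attempt and no reset: what is moved stays moved. The work goes in short steps, Python scripts to look and compute and a shell command to move; the robot and the scene stay as the last step left them, time stands still between calls to the robot, and variables do not carry over. Pictures are saved under pics/ and viewed, at most 10 in all, crops included, and the job is handed in when it is done.

```bash
ls; mkdir -p pics
python3 - <<'E'
from bench import ctrl
import cv2
for n in("scene","top"):
    print(n,ctrl.calibration(n)); cv2.imwrite(f"pics/{n}0.png",ctrl.grab_frame(n)[:,:,::-1])
print(ctrl.get_obs())
E
```

```text
pics
scene {'vfov': 52.70484347870901, 'cx': 316.19578964785023, 'cy': 238.93746443506066, 'k1': 0.02860188176557315, 'eye': array([1.03135021, 0.31726195, 1.05204072]), 'orientation': array([-146.66327192,   -0.242749  ,  124.93294109])}
top {'vfov': 52.90661667541673, 'cx': 313.2098283599559, 'cy': 226.3184182379978, 'k1': 0.013413669699797017, 'eye': array([ 0.36196432, -0.03571048,  1.26941637]), 'orientation': array([-1.70975247e+02,  1.13584476e-02, -8.98859277e+01])}
{'time_s': 0.1, 'joint_positions': array([63.03626248, 36.05237025,  2.20428081, 86.9866239 , -1.54745925,
       57.08489582, -1.14436621]), 'dq': array([-0.04358979, -0.03695957,  0.01988584, -0.1679752 , -0.04399597,
        0.08287467,  0.00033756]), 'joint_efforts': array([ 4.90072023e-03, -5.50787544e+01,  1.14876207e+00, -1.87120181e+01,
       -5.19554119e-02,  1.91151223e-02,  3.45583999e-05]), 'eef_pos': array([ 0.25585314, -0.59708029,  0.3018809 ]), 'tool_rot': array([-1.79905836e+02,  1.31959378e-03,  2.31937919e+01]), 'wrist_force': array([ 0.50323077, -1.06451697,  0.27898225]), 'torque': array([-0.06946506, -0.01684592, -0.00831645]), 'finger_force': 0.0, 'gripper_width': 1.0021627129953594}
```

View pics/scene0.png

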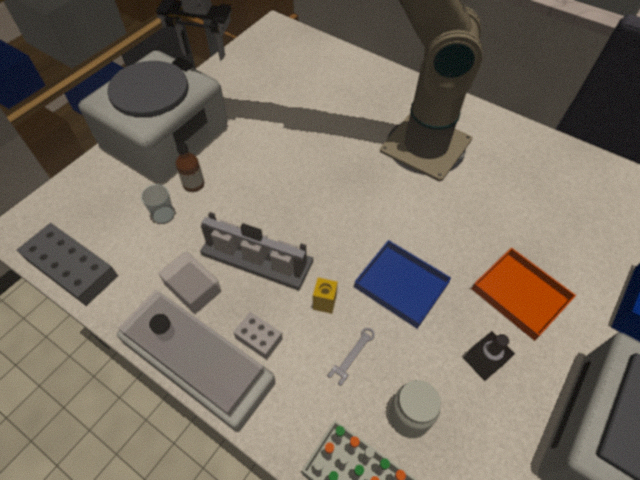

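View pics/top0.png

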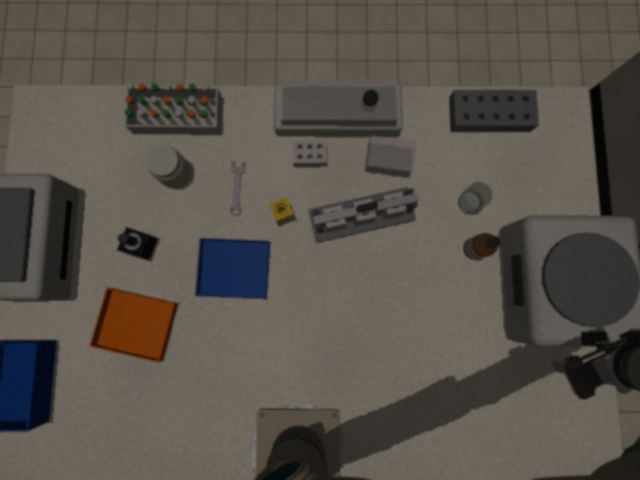

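The scene view shows the rack with bar at about (257,250), the blue tray at (402,283), the orange look-alike tray at (523,292), the yellow look-alike block at (325,294), and the gauge in its stand at (490,352). In the top view the rack is at (363,213), the bar handle at (366,208), the blue tray at (233,268), the stand at (138,243) and the gauge handle at about (127,238). Candidates:
- **Trays:** blue at (233,268) fits the job; orange at (135,323) is the look-alike.
- **Blocks:** the three in the rack fit; yellow at (282,209) is the look-alike.

One enlarged crop will confirm this.

```bash
cat > h.py <<'E'
import numpy as np, cv2
from scipy.spatial.transform import Rotation as Ro
from bench import ctrl
def cam(n):
    c=ctrl.calibration(n); f=240/np.tan(np.radians(c['vfov']/2))
    return c,f,Ro.from_euler('xyz',c['orientation'],degrees=True).as_matrix()
def ray(n,uv):
    c,f,R=cam(n); d=(np.array(uv,float)-[c['cx'],c['cy']])/f; s=d.copy()
    for _ in range(10): s=d/(1+c['k1']*(s@s))
    return np.array(c['eye']),R@np.r_[s,1]
def onz(n,uv,z):
    e,d=ray(n,uv); return e+d*(z-e[2])/d[2]
def proj(n,p):
    c,f,R=cam(n); q=R.T@(np.array(p)-c['eye']); s=q[:2]/q[2]; s=s*(1+c['k1']*(s@s)); return s*f+[c['cx'],c['cy']]
def two(u1,u2):
    (a,d),(b,e)=ray('top',u1),ray('scene',u2)
    t=np.linalg.lstsq(np.c_[d,-e],b-a,rcond=None)[0]; p,q=a+t[0]*d,b+t[1]*e
    return (p+q)/2,np.linalg.norm(p-q)
E
python3 - <<'E'
import cv2,numpy as np
t=cv2.imread('pics/top0.png');s=cv2.imread('pics/scene0.png')
z=lambda i,x,y,w,h:cv2.resize(i[y:y+h,x:x+w],(400,300),interpolation=cv2.INTER_CUBIC)
cv2.imwrite('pics/crop.png',np.vstack([np.hstack([z(t,300,165,128,96),z(t,105,213,80,60)]),np.hstack([z(s,190,195,136,102),z(s,450,320,80,60)])]))
E
```

```text
(no output)
```

View pics/crop.png

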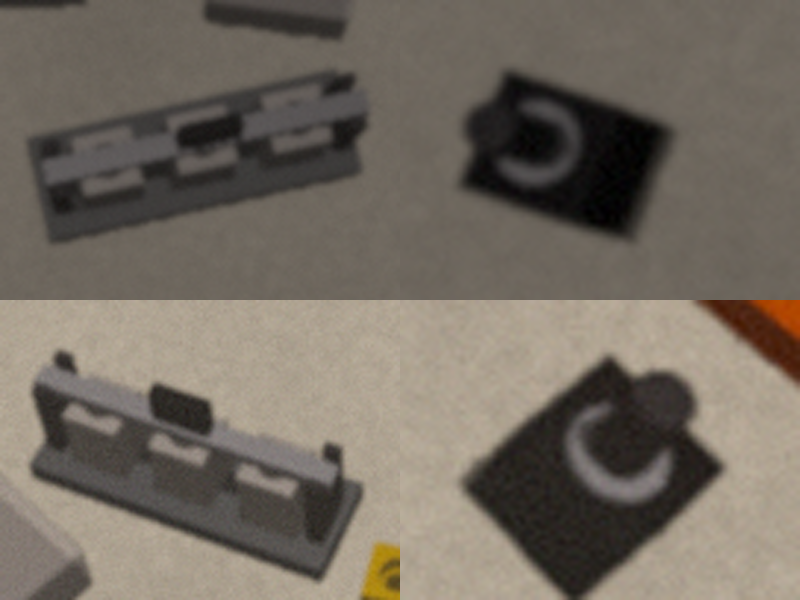

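The crop confirms the bar with its black handle in the brackets, with three aluminium blocks beneath and bores at the bar's edges. It also shows the gauge's light collar and dark handle, leaning out in perspective from the black stand: handle top at (123,238) in top and (503,340) in scene.

Run:
```python
from h import *
np.set_printoptions(precision=4,suppress=True)
T=lambda x,y:(300+x/3.125,165+y/3.125); G=lambda x,y:(105+(x-400)/5,213+y/5)
S=lambda x,y:(190+x/2.941,195+(y-300)/2.941); SG=lambda x,y:(450+(x-400)/5,320+(y-300)/5)
a,b=onz('top',T(45,171),.099),onz('top',T(365,102),.099)
print('bar ends',a,b,'mid',(a+b)/2,'len',np.linalg.norm(a-b),'yaw',np.degrees(np.arctan2(*(a-b)[[1,0]])))
print('bar end scene',two(T(45,158),S(35,378)),two(T(45,171),S(337,478)))
print('rack bottom corners',[onz('top',T(*p),.022) for p in((30,140),(52,240),(360,168))])
print('handle top ctr',onz('top',T(209,122),.135))
print('gauge 2view',two(G(490,125),SG(668,400)),'z.134',onz('top',G(490,125),.134),onz('scene',SG(668,400),.134))
print('collar top',onz('top',G(537,142),.074),'scene',onz('scene',SG(620,450),.074))
im=cv2.imread('pics/top0.png');hsv=cv2.cvtColor(im,cv2.COLOR_BGR2HSV)
m=cv2.inRange(hsv,(105,120,40),(125,255,255));m[:,:180]=0;m[:220]=0;m[320:]=0;m[:,290:]=0
r=cv2.minAreaRect(cv2.findContours(m,0,2)[0][0] if 0 else max(cv2.findContours(m,0,2)[0],key=cv2.contourArea))
q=[onz('top',p,.032) for p in cv2.boxPoints(r)];print('tray',r,np.array(q),np.mean(q,0))
# stand: dark
for nm,p in dict(canister=((165,165),.12),bottle=((486,245),.15),beaker=((470,203),.09),spare=((310,154),.04),tip=((391,155),.06),spn0=((238,165),.005),spn1=((236,212),.005),yel=((282,211),.07)).items(): print(nm,onz('top',*p))
```

```text
bar ends [ 0.5643 -0.038   0.099 ] [ 0.6203 -0.2917  0.099 ] mid [ 0.5923 -0.1649  0.099 ] len 0.2598231768246432 yaw 102.45090769512655
bar end scene (array([ 0.6261, -0.1105,  0.255 ]), np.float64(0.21400732573239448)) (array([ 0.5651, -0.0373,  0.0923]), np.float64(0.0016504152579709945))
rack bottom corners [array([ 0.6041, -0.0255,  0.022 ]), array([ 0.5193, -0.0441,  0.022 ]), array([ 0.5807, -0.3026,  0.022 ])]
handle top ctr [ 0.5965 -0.1637  0.135 ]
gauge 2view (array([0.5141, 0.4178, 0.1287]), np.float64(0.00020357561442318136)) z.134 [0.5134 0.4155 0.134 ] [0.517  0.4173 0.134 ]
collar top [0.5129 0.4155 0.074 ] scene [0.5157 0.4162 0.074 ]
tray ((232.20303344726562, 268.14227294921875), (69.69300842285156, 56.816097259521484), 3.012787342071533) [[0.3823 0.2623 0.032 ]
 [0.5275 0.2605 0.032 ]
 [0.5183 0.0804 0.032 ]
 [0.3733 0.0855 0.032 ]] [0.4503 0.1722 0.032 ]
canister [0.6965 0.3296 0.12  ]
bottle [ 0.4964 -0.438   0.15  ]
beaker [ 0.6089 -0.4256  0.09  ]
spare [ 0.7507 -0.0262  0.04  ]
tip [ 0.7421 -0.2368  0.06  ]
spn0 [0.7305 0.1689 0.005 ]
spn1 [0.601  0.1709 0.005 ]
yel [0.5916 0.044  0.07  ]
```

```bash
cat >> h.py <<'E'
def plan(x,y,z,yaw=102.45):
    o=ctrl.get_obs(); R=Ro.from_euler('xyz',o['tool_rot'],degrees=True)
    d=R.inv().apply(np.array([x,y,z])-o['eef_pos'])/.3
    w=(R.inv()*Ro.from_euler('xyz',[180,0,yaw],degrees=True)).as_rotvec(degrees=True)/120
    n=int(np.ceil(np.abs(d).max()/.13)) or 1
    print('t%.2f'%o['time_s'],'total',d.round(4),'rot',w.round(4),'rows',n,'each',(d/n).round(4),'F',np.round(o['wrist_force'],1),'g',round(o['gripper_width'],3))
E
python3 -m jog '[0,0,-0.13,0,0,0, 0,0,-0.13,0,0,0, 0,0,-0.13,0,0,0, 0,0,0,0,0,-0.0595, 0,0,0,0,0,-0.0595]'
python3 -m jog '[0,0,0,0,0,-0.0595, 0,0,0,0,0,-0.0595, 0,0,0,0,0,-0.0595, 0,0,0,0,0,-0.0595, 0,0,0,0,0,-0.0595]'
python3 -m jog '[0,0,0,0,0,-0.0595, 0,0,0,0,0,-0.0595, 0,0,0,0,0,-0.0595, 0,0,0,0,0,-0.0595, 0,0,0,0,0,0]'
python3 -c "
from h import *
plan(.32,-.3,.40)"
```

```text
time_s: 0.52
eef_pos: [0.2564, -0.5982, 0.4225]
tool_rot: [179.7, 0.1, 37.8]
wrist_force: [-0.5, -0.9, -0.4]
gripper_width: 0.999
finger_force: 0.0
time_s: 0.93
eef_pos: [0.2559, -0.5973, 0.4191]
tool_rot: [-180.0, -0.0, 73.5]
wrist_force: [-0.4, -0.1, -0.4]
gripper_width: 1.0
finger_force: 0.0
time_s: 1.35
eef_pos: [0.2558, -0.5974, 0.419]
tool_rot: [180.0, -0.1, 101.9]
wrist_force: [-0.5, 0.2, -0.2]
gripper_width: 0.999
finger_force: 0.0
t1.35 total [0.9257 0.414  0.0646] rot [ 0.     -0.0006 -0.0045] rows 8 each [0.1157 0.0518 0.0081] F [-0.5  0.2 -0.2] g 0.999
```

```bash
python3 -m jog '[0.0926,0.0414,0.0065,0,0,-0.0045, 0.0926,0.0414,0.0065,0,0,0, 0.0926,0.0414,0.0065,0,0,0, 0.0926,0.0414,0.0065,0,0,0, 0.0926,0.0414,0.0065,0,0,0]' >/dev/null
python3 -m jog '[0.0926,0.0414,0.0065,0,0,0, 0.0926,0.0414,0.0065,0,0,0, 0.0926,0.0414,0.0065,0,0,0, 0.0926,0.0414,0.0065,0,0,0, 0.0926,0.0414,0.0065,0,0,0]'
python3 -c "
from h import *
plan(.594,-.165,.30)"
```

```text
time_s: 2.18
eef_pos: [0.3185, -0.2981, 0.4]
tool_rot: [180.0, -0.0, 102.0]
wrist_force: [0.2, -0.6, 1.3]
gripper_width: 0.999
finger_force: 0.0
t2.18 total [0.2429 0.9906 0.3335] rot [ 0.     -0.0001 -0.0036] rows 8 each [0.0304 0.1238 0.0417] F [ 0.2 -0.6  1.3] g 0.999
```

```bash
python3 -m jog '[0.0243,0.0991,0.0333,0,0,-0.0036, 0.0243,0.0991,0.0333,0,0,0, 0.0243,0.0991,0.0333,0,0,0, 0.0243,0.0991,0.0333,0,0,0, 0.0243,0.0991,0.0333,0,0,0]' >/dev/null
python3 -m jog '[0.0243,0.0991,0.0333,0,0,0, 0.0243,0.0991,0.0333,0,0,0, 0.0243,0.0991,0.0333,0,0,0, 0.0243,0.0991,0.0333,0,0,0, 0.0243,0.0991,0.0333,0,0,0]'
python3 -m jog '[0,0,0,0,0,0, 0,0,0,0,0,0, 0,0,0,0,0,0, 0,0,0,0,0,0, 0,0,0,0,0,0]'
python3 -c "
from h import *
cv2.imwrite('pics/s1.png',ctrl.grab_frame('scene')[:,:,::-1])
plan(.594,-.165,.20)"
```

```text
time_s: 3.02
eef_pos: [0.5938, -0.1626, 0.2994]
tool_rot: [-180.0, -0.0, 102.5]
wrist_force: [-0.3, -0.4, 0.9]
gripper_width: 0.998
finger_force: 0.0
time_s: 3.43
eef_pos: [0.5918, -0.1647, 0.3009]
tool_rot: [-180.0, 0.1, 102.5]
wrist_force: [0.5, 0.7, 0.3]
gripper_width: 1.001
finger_force: 0.0
t3.48 total [-0.0025  0.0062  0.3366] rot [0.0001 0.0005 0.0009] rows 3 each [-0.0008  0.0021  0.1122] F [ 0.4 -0.1 -0.4] g 0.999
```

```bash
python3 -m jog '[-0.0025,0.006,0.0673,0,0,0, 0,0,0.0673,0,0,0, 0,0,0.0673,0,0,0, 0,0,0.0673,0,0,0, 0,0,0.0673,0,0,0]'
python3 -m jog '[0,0,0,0,0,0, 0,0,0,0,0,0, 0,0,0,0,0,0, 0,0,0,0,0,0, 0,0,0,0,0,0]' 255 20
python3 -m jog '[0,0,0,0,0,0, 0,0,0,0,0,0, 0,0,0,0,0,0, 0,0,0,0,0,0, 0,0,0,0,0,0]'
python3 -m jog '[0,0,0,0,0,0, 0,0,0,0,0,0, 0,0,0,0,0,0, 0,0,0,0,0,0, 0,0,0,0,0,0]'
```

```text
time_s: 3.9
eef_pos: [0.5942, -0.1647, 0.1992]
tool_rot: [180.0, 0.0, 102.6]
wrist_force: [0.4, 0.1, 0.3]
gripper_width: 1.001
finger_force: 0.0
time_s: 4.32
eef_pos: [0.5953, -0.164, 0.2009]
tool_rot: [179.9, 0.1, 102.7]
wrist_force: [-0.5, 0.2, 0.3]
gripper_width: 0.677
finger_force: 0.0
time_s: 4.73
eef_pos: [0.5946, -0.1637, 0.1994]
tool_rot: [180.0, 0.0, 102.7]
wrist_force: [-0.5, -0.7, -1.2]
gripper_width: 0.332
finger_force: 0.0
time_s: 5.15
eef_pos: [0.5947, -0.1637, 0.1993]
tool_rot: [180.0, -0.0, 102.7]
wrist_force: [1.2, -0.6, -0.5]
gripper_width: 0.151
finger_force: 20.0
```

```bash
python3 -m jog '[0,0,-0.03,0,0,0, 0,0,-0.06,0,0,0, 0,0,-0.06,0,0,0, 0,0,-0.06,0,0,0, 0,0,-0.05,0,0,0]'
python3 -m jog '[0,-0.06,0,0,0,0, 0,-0.11,0,0,0,0, 0,-0.13,0,0,0,0, 0,-0.12,0,0,0,0, 0,-0.06,0,0,0,0]'
python3 -m jog '[0,0,0.04,0,0,0, 0,0,0.1,0,0,0, 0,0,0.12,0,0,0, 0,0,0.12,0,0,0, 0,0,0.08,0,0,0]'
python3 -c "
from h import *
cv2.imwrite('pics/s2.png',ctrl.grab_frame('scene')[:,:,::-1])
plan(.449,-.196,.113)"
```

```text
time_s: 5.57
eef_pos: [0.5945, -0.1637, 0.2789]
tool_rot: [180.0, 0.0, 102.7]
wrist_force: [-0.3, -0.4, -2.7]
gripper_width: 0.15
finger_force: 20.0
time_s: 5.98
eef_pos: [0.4489, -0.1964, 0.2773]
tool_rot: [-179.7, -0.0, 102.6]
wrist_force: [-0.5, -0.5, -1.9]
gripper_width: 0.152
finger_force: 20.0
time_s: 6.4
eef_pos: [0.4531, -0.1954, 0.1374]
tool_rot: [-179.9, -0.1, 102.7]
wrist_force: [-0.1, -0.6, -2.7]
gripper_width: 0.147
finger_force: 20.0
t6.45 total [-0.003  -0.0089  0.0712] rot [-0.0032 -0.0021  0.0022] rows 1 each [-0.003  -0.0089  0.0712] F [ 0.6  0.5 -5. ] g 0.145
```

View pics/s2.png

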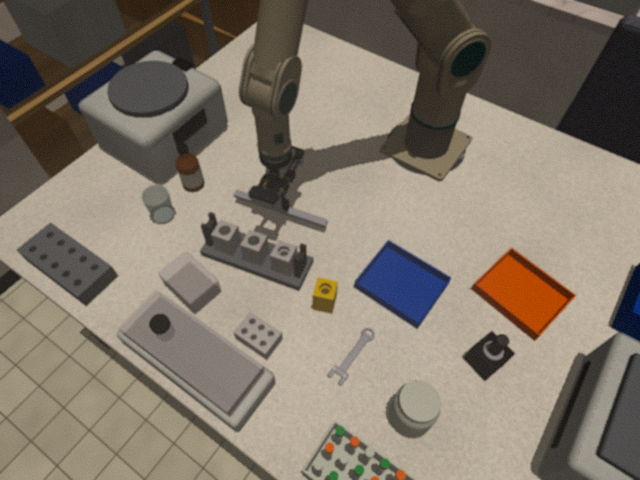

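The bar hangs level between rack and base at about (280,210). The three bores are exposed at about (223,232), (253,241) and (284,251). Next I lower the bar the last 24 mm.

```bash
python3 -m jog '[0,0,0.03,0,0,0, 0,0,0.02,0,0,0, 0,0,0.015,0,0,0, 0,0,0.008,0,0,0, 0,0,0,0,0,0]'
python3 -m jog '[0,0,0.005,0,0,0, 0,0,0.005,0,0,0, 0,0,0,0,0,0, 0,0,0,0,0,0, 0,0,0,0,0,0]'
```

```text
time_s: 6.87
eef_pos: [0.4546, -0.1956, 0.118]
tool_rot: [179.9, 0.0, 102.7]
wrist_force: [-0.3, -0.1, -1.9]
gripper_width: 0.149
finger_force: 20.0
time_s: 7.28
eef_pos: [0.4542, -0.1954, 0.1146]
tool_rot: [180.0, 0.0, 102.7]
wrist_force: [-0.2, 1.6, -1.7]
gripper_width: 0.147
finger_force: 20.0
```

```bash
python3 -m jog '[0,0,0.005,0,0,0, 0,0,0.004,0,0,0, 0,0,0,0,0,0, 0,0,0,0,0,0, 0,0,0,0,0,0]'
python3 -m jog '[0,0,0,0,0,0, 0,0,0,0,0,0, 0,0,0,0,0,0, 0,0,0,0,0,0, 0,0,0,0,0,0]' 100
python3 -m jog '[0,0,0,0,0,0, 0,0,-0.05,0,0,0, 0,0,-0.1,0,0,0, 0,0,-0.12,0,0,0, 0,0,-0.12,0,0,0]' 0
python3 -m jog '[0,0,-0.1,0,0,0, 0,0,-0.1,0,0,0, 0,0,0,0,0,0, 0,0,0,0,0,0, 0,0,0,0,0,0]'
python3 -c "
from h import *
plan(.5145,.4165,.30)"
```

```text
time_s: 7.7
eef_pos: [0.4543, -0.1954, 0.1122]
tool_rot: [180.0, 0.0, 102.7]
wrist_force: [-0.6, 0.1, 5.6]
gripper_width: 0.15
finger_force: 20.0
time_s: 8.12
eef_pos: [0.4542, -0.1954, 0.1116]
tool_rot: [-180.0, -0.0, 102.7]
wrist_force: [0.7, -0.1, 0.0]
gripper_width: 0.469
finger_force: 0.0
time_s: 8.53
eef_pos: [0.4535, -0.195, 0.2295]
tool_rot: [-179.9, -0.1, 102.7]
wrist_force: [0.5, -0.3, -0.7]
gripper_width: 0.818
finger_force: 0.0
time_s: 8.95
eef_pos: [0.4536, -0.1954, 0.2882]
tool_rot: [-179.9, -0.0, 102.7]
wrist_force: [-0.8, 0.4, -0.5]
gripper_width: 1.0
finger_force: 0.0
t8.95 total [ 1.9452  0.6464 -0.0395] rot [-0.0005 -0.0001  0.002 ] rows 15 each [ 0.1297  0.0431 -0.0026] F [-0.8  0.4 -0.5] g 1.0
```

```bash
for i in 1; do python3 -m jog '[0.07,0.023,-0.005,0,0,0.002, 0.13,0.043,-0.003,0,0,0, 0.13,0.043,-0.003,0,0,0, 0.13,0.043,-0.003,0,0,0, 0.13,0.043,-0.003,0,0,0]' 
python3 -m jog '[0.13,0.043,-0.003,0,0,0, 0.13,0.043,-0.003,0,0,0, 0.13,0.043,-0.003,0,0,0, 0.13,0.043,-0.003,0,0,0, 0.13,0.043,-0.003,0,0,0]'
python3 -m jog '[0.13,0.043,-0.003,0,0,0, 0.13,0.043,-0.003,0,0,0, 0.13,0.043,-0.003,0,0,0, 0.13,0.043,-0.003,0,0,0, 0.055,0.02,0,0,0,0]'
python3 -m jog '[0,0,0,0,0,0, 0,0,0,0,0,0, 0,0,0,0,0,0, 0,0,0,0,0,0, 0,0,0,0,0,0]'; done
python3 - <<'E'
from h import *
plan(.5145,.4165,.186)
for n in('top','scene'):cv2.imwrite(f'pics/{n}3.png',ctrl.grab_frame(n)[:,:,::-1])
t=cv2.imread('pics/top3.png');s=cv2.imread('pics/scene3.png')
z=lambda i,x,y,w,h:cv2.resize(i[y:y+h,x:x+w],(800,300),interpolation=cv2.INTER_CUBIC)
cv2.imwrite('pics/crop3.png',np.vstack([z(t,300,175,128,48),z(s,192,210,128,48)]))
E
```

```text
time_s: 9.37
eef_pos: [0.4719, -0.0084, 0.2922]
tool_rot: [-179.8, -0.1, 102.4]
wrist_force: [0.8, 0.1, -0.0]
gripper_width: 1.0
finger_force: 0.0
time_s: 9.78
eef_pos: [0.4929, 0.196, 0.2964]
tool_rot: [-179.8, 0.0, 102.5]
wrist_force: [-0.1, -0.1, 0.2]
gripper_width: 1.0
finger_force: 0.0
time_s: 10.2
eef_pos: [0.5106, 0.3815, 0.2997]
tool_rot: [-179.8, -0.2, 102.8]
wrist_force: [-0.5, 0.3, 0.7]
gripper_width: 0.998
finger_force: 0.0
time_s: 10.62
eef_pos: [0.5134, 0.3733, 0.3016]
tool_rot: [-180.0, 0.1, 102.3]
wrist_force: [0.9, 0.6, -0.2]
gripper_width: 0.999
finger_force: 0.0
t10.62 total [0.1403 0.0346 0.3851] rot [-0.0003  0.0007 -0.001 ] rows 3 each [0.0468 0.0115 0.1284] F [ 0.9  0.6 -0.2] g 0.999
```

View pics/crop3.png

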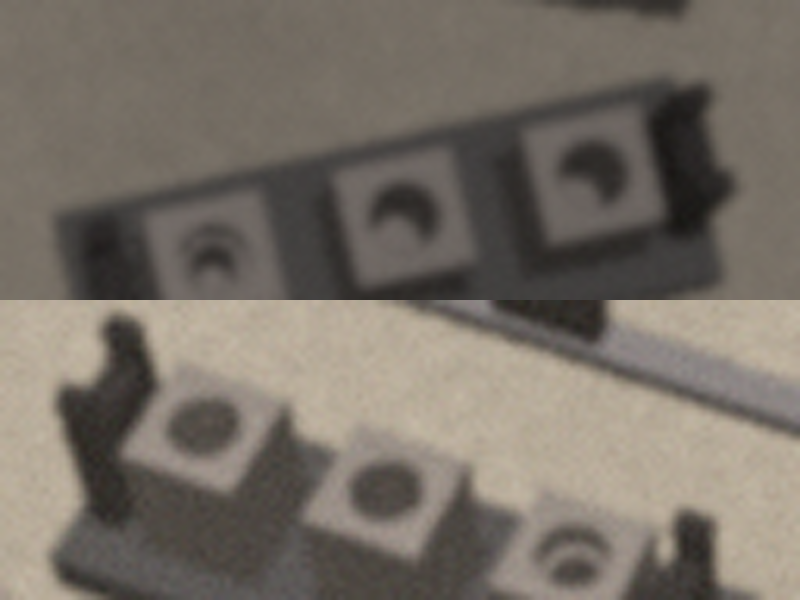

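The crop shows all three bores clear. In the top view the mouths are at (334,216), (365,210) and (394,203), and the left one shows a shoulder inside. I'll locate the mouths and grasp the gauge.

```bash
python3 - <<'E'
from h import *
np.set_printoptions(precision=4,suppress=True)
for nm,a,b in(('L',(213,255),(572,553)),('M',(405,218),(386,490)),('R',(590,173),(203,427))):
    A=(300+a[0]/6.25,175+a[1]/6.25);B=(192+b[0]/6.25,210+(b[1]-300)/6.25)
    print(nm,onz('top',A,.085),onz('scene',B,.085),*two(A,B))
E
python3 -m jog '[0.07,0.017,0,0,0,0, 0.07,0.0175,0,0,0,0, 0,0,0.05,0,0,0, 0,0,0.05,0,0,0, 0,0,0.06,0,0,0]'
python3 -m jog '[0,0,0,0,0,0, 0,0,0,0,0,0, 0,0,0,0,0,0, 0,0,0,0,0,0, 0,0,0,0,0,0]'
python3 -c "
from h import *
plan(.5145,.4165,.186)"
```

```text
L [ 0.5768 -0.0871  0.085 ] [ 0.5783 -0.0879  0.085 ] [ 0.5774 -0.0878  0.0837] 0.0014337587990910124
M [ 0.5919 -0.164   0.085 ] [ 0.5964 -0.1629  0.085 ] [ 0.5935 -0.1652  0.0791] 0.001395052482676576
R [ 0.6104 -0.2383  0.085 ] [ 0.6143 -0.2389  0.085 ] [ 0.612  -0.2401  0.0809] 0.0024932478530425486
time_s: 11.13
eef_pos: [0.5143, 0.4187, 0.2544]
tool_rot: [179.9, -0.0, 102.4]
wrist_force: [-0.3, 0.2, -0.1]
gripper_width: 1.001
finger_force: 0.0
time_s: 11.55
eef_pos: [0.5144, 0.4188, 0.2552]
tool_rot: [179.9, -0.1, 102.4]
wrist_force: [-0.5, -0.1, 0.1]
gripper_width: 1.001
finger_force: 0.0
t11.55 total [-0.0077 -0.0016  0.2307] rot [ 0.0009 -0.0005 -0.    ] rows 2 each [-0.0038 -0.0008  0.1154] F [-0.5 -0.1  0.1] g 1.001
```

```bash
python3 -m jog '[-0.007,-0.001,0.046,0,0,0, 0,0,0.046,0,0,0, 0,0,0.046,0,0,0, 0,0,0.046,0,0,0, 0,0,0.046,0,0,0]'
python3 -m jog '[0,0,0,0,0,0, 0,0,0,0,0,0, 0,0,0,0,0,0, 0,0,0,0,0,0, 0,0,0,0,0,0]' 255 25
python3 -m jog '[0,0,0,0,0,0, 0,0,0,0,0,0, 0,0,0,0,0,0, 0,0,0,0,0,0, 0,0,0,0,0,0]'
python3 -m jog '[0,0,0,0,0,0, 0,0,0,0,0,0, 0,0,0,0,0,0, 0,0,0,0,0,0, 0,0,0,0,0,0]'
```

```text
time_s: 11.97
eef_pos: [0.5145, 0.4166, 0.1853]
tool_rot: [179.9, -0.0, 102.5]
wrist_force: [0.1, -0.2, 0.3]
gripper_width: 1.004
finger_force: 0.0
time_s: 12.38
eef_pos: [0.5145, 0.4168, 0.1861]
tool_rot: [179.9, -0.1, 102.5]
wrist_force: [-0.2, -0.1, -0.2]
gripper_width: 0.682
finger_force: 0.0
time_s: 12.8
eef_pos: [0.5141, 0.4164, 0.185]
tool_rot: [180.0, -0.0, 102.5]
wrist_force: [-0.5, 0.3, -0.6]
gripper_width: 0.33
finger_force: 0.0
time_s: 13.22
eef_pos: [0.5143, 0.4164, 0.185]
tool_rot: [180.0, -0.0, 102.5]
wrist_force: [0.3, 0.4, -0.2]
gripper_width: 0.267
finger_force: 25.0
```

```bash
python3 -m jog '[0,0,-0.04,0,0,0, 0,0,-0.08,0,0,0, 0,0,-0.12,0,0,0, 0,0,-0.12,0,0,0, 0,0,-0.08,0,0,0]'
python3 -m jog '[0,0,0,0,0,0, 0,0,0,0,0,0, 0,0,0,0,0,0, 0,0,0,0,0,0, 0,0,0,0,0,0]'
python3 - <<'E'
from h import *
plan(.578,-.0875,.315)
for n in('top','scene'):cv2.imwrite(f'pics/{n}4.png',ctrl.grab_frame(n)[:,:,::-1])
e=ctrl.get_obs()['eef_pos']
for n in('top','scene'):print(n,proj(n,e-[0,0,.177]),proj(n,e-[0,0,.117]),proj(n,e-[0,0,.078]))
t=cv2.imread('pics/top4.png');s=cv2.imread('pics/scene4.png')
z=lambda i,x,y,w,h:cv2.resize(i[y:y+h,x:x+w],(400,400),interpolation=cv2.INTER_CUBIC)
cv2.imwrite('pics/crop4.png',np.hstack([z(t,75,190,100,100),z(s,450,255,100,100)]))
E
```

```text
time_s: 13.63
eef_pos: [0.514, 0.417, 0.3208]
tool_rot: [179.9, -0.1, 102.5]
wrist_force: [1.3, 0.5, -2.1]
gripper_width: 0.275
finger_force: 25.0
time_s: 14.05
eef_pos: [0.5135, 0.4157, 0.3149]
tool_rot: [-179.8, 0.1, 102.5]
wrist_force: [-0.7, -0.2, -2.6]
gripper_width: 0.273
finger_force: 25.0
t14.05 total [-1.684  -0.1523  0.0033] rot [-0.0016  0.0009  0.0002] rows 13 each [-0.1295 -0.0117  0.0003] F [-0.7 -0.2 -2.6] g 0.273
top [122.06456225 237.59002542] [111.5413094  234.00363304] [104.05535334 231.45301874]
scene [504.3878111  337.52864369] [514.85787399 325.41480493] [522.31058833 316.80381214]
```

View pics/crop4.png

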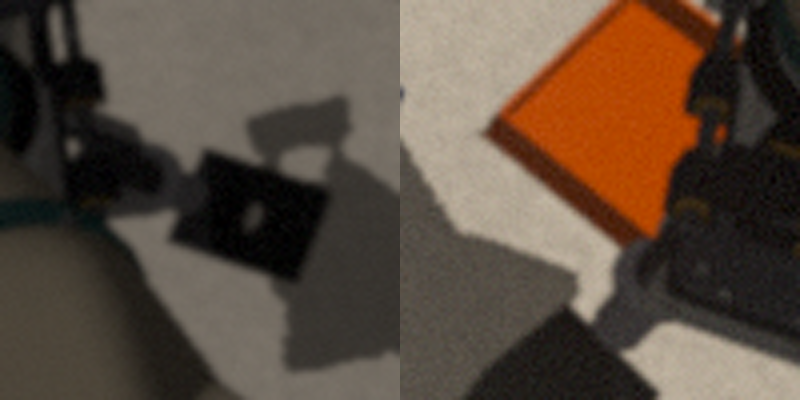

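The gauge hangs upright in the fingers, tip at about (124,238) in top and (503,338) in scene, within 1–2 px of the predicted axis. Moving to the left block.

```bash
python3 -m jog '[-0.07,-0.01,0,-0.001,0,0, -0.12,-0.01,0,0,0,0, -0.125,-0.01,0,0,0,0, -0.125,-0.01,0,0,0,0, -0.125,-0.01,0,0,0,0]' >/dev/null
python3 -m jog '[-0.125,-0.01,0,0,0,0, -0.125,-0.01,0,0,0,0, -0.125,-0.01,0,0,0,0, -0.125,-0.01,0,0,0,0, -0.125,-0.01,0,0,0,0]' >/dev/null
python3 -m jog '[-0.125,-0.01,0,0,0,0, -0.125,-0.01,0,0,0,0, -0.125,-0.01,0,0,0,0, -0.09,-0.01,0,0,0,0, -0.03,-0.01,0,0,0,0]' >/dev/null
python3 -m jog '[0,0,0,0,0,0, 0,0,0,0,0,0, 0,0,0,0,0,0, 0,0,0,0,0,0, 0,0,0,0,0,0]'
python3 -c "
from h import *
plan(.578,-.0875,.275)"
```

```text
time_s: 15.82
eef_pos: [0.5793, -0.0848, 0.317]
tool_rot: [179.9, -0.0, 102.6]
wrist_force: [1.1, -0.1, -3.4]
gripper_width: 0.273
finger_force: 25.0
t15.82 total [-0.0078 -0.0067  0.14  ] rot [ 0.0012 -0.0003  0.0016] rows 2 each [-0.0039 -0.0033  0.07  ] F [ 1.1 -0.1 -3.4] g 0.273
```

```bash
python3 -m jog '[-0.0078,-0.0067,0,0,0,0, 0,0,0.05,0,0,0, 0,0,0.06,0,0,0, 0,0,0.05,0,0,0, 0,0,0,0,0,0]' >/dev/null
python3 -m jog '[0,0,0,0,0,0, 0,0,0,0,0,0, 0,0,0,0,0,0, 0,0,0,0,0,0, 0,0,0,0,0,0]'
python3 - <<'E'
from h import *
plan(.578,-.0875,.268)
for n in('top','scene'):cv2.imwrite(f'pics/{n}5.png',ctrl.grab_frame(n)[:,:,::-1])
t=cv2.imread('pics/top5.png');s=cv2.imread('pics/scene5.png')
z=lambda i,x,y,w,h:cv2.resize(i[y:y+h,x:x+w],(400,400),interpolation=cv2.INTER_CUBIC)
cv2.imwrite('pics/crop5.png',np.hstack([z(t,305,175,64,64),z(s,250,210,64,64)]))
E
```

```text
time_s: 16.65
eef_pos: [0.5783, -0.0896, 0.2697]
tool_rot: [179.8, 0.0, 102.5]
wrist_force: [-0.2, 0.4, -2.6]
gripper_width: 0.273
finger_force: 25.0
t16.65 total [0.0072 0.0007 0.0055] rot [0.0017 0.0003 0.0001] rows 1 each [0.0072 0.0007 0.0055] F [-0.2  0.4 -2.6] g 0.273
```

View pics/crop5.png

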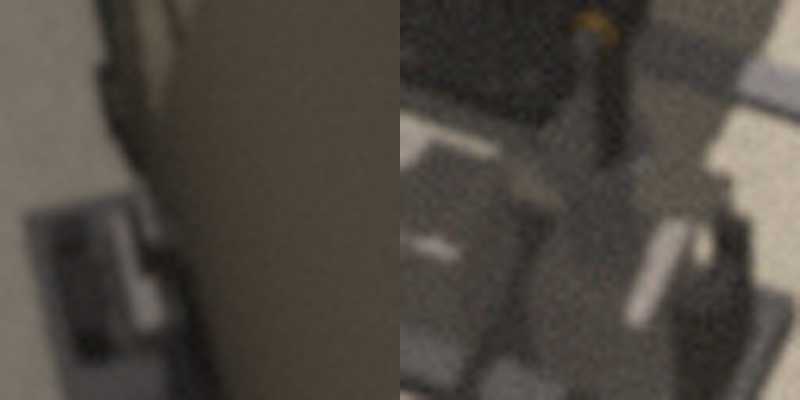

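The view is mostly shadowed by the hand. The pin stands above the left block and is roughly centred. I'll feel my way down instead.

```bash
python3 -m jog '[0.007,0,0.01,0.001,0,0, 0,0,0.01,0,0,0, 0,0,0.01,0,0,0, 0,0,0,0,0,0, 0,0,0,0,0,0]' 
python3 -m jog '[0,0,0.01,0,0,0, 0,0,0.01,0,0,0, 0,0,0,0,0,0, 0,0,0,0,0,0, 0,0,0,0,0,0]'
```

```text
time_s: 17.17
eef_pos: [0.5772, -0.0876, 0.2594]
tool_rot: [-180.0, -0.0, 102.5]
wrist_force: [0.1, 0.1, -3.4]
gripper_width: 0.272
finger_force: 25.0
time_s: 17.58
eef_pos: [0.5775, -0.0876, 0.2539]
tool_rot: [180.0, -0.0, 102.5]
wrist_force: [0.2, -0.2, -1.8]
gripper_width: 0.272
finger_force: 25.0
```

```bash
python3 -m jog '[0,0,0.01,0,0,0, 0,0,0.008,0,0,0, 0,0,0,0,0,0, 0,0,0,0,0,0, 0,0,0,0,0,0]' 
python3 -m jog '[0,0,0.005,0,0,0, 0,0,0.005,0,0,0, 0,0,0,0,0,0, 0,0,0,0,0,0, 0,0,0,0,0,0]'
```

```text
time_s: 18.0
eef_pos: [0.5774, -0.0875, 0.2484]
tool_rot: [-180.0, -0.0, 102.5]
wrist_force: [-0.2, -0.3, -2.9]
gripper_width: 0.272
finger_force: 25.0
time_s: 18.42
eef_pos: [0.5778, -0.0875, 0.2468]
tool_rot: [179.9, 0.0, 102.5]
wrist_force: [-1.9, -0.2, 6.6]
gripper_width: 0.273
finger_force: 25.0
```

```bash
python3 -m jog '[0,0,0.003,0,0,0, 0,0,0,0,0,0, 0,0,0,0,0,0, 0,0,-0.05,0,0,0, 0,0,-0.06,0,0,0]' 
python3 -m jog '[0,0,0,0,0,0, -0.08,0,0,0,0,0, -0.1,0,0,0,0,0, -0.08,0,0,0,0,0, 0,0,0,0,0,0]'
python3 -m jog '[0,0,0,0,0,0, 0,0,0,0,0,0, 0,0,0,0,0,0, 0,0,0,0,0,0, 0,0,0,0,0,0]'
python3 -c "
from h import *
plan(.5946,-.1637,.26)"
```

```text
time_s: 18.83
eef_pos: [0.5767, -0.0875, 0.277]
tool_rot: [-179.9, -0.0, 102.5]
wrist_force: [0.4, -0.5, -2.2]
gripper_width: 0.275
finger_force: 25.0
time_s: 19.25
eef_pos: [0.5942, -0.171, 0.2762]
tool_rot: [-179.9, 0.3, 102.0]
wrist_force: [-0.3, -0.8, -3.6]
gripper_width: 0.269
finger_force: 25.0
time_s: 19.67
eef_pos: [0.5943, -0.1626, 0.2776]
tool_rot: [180.0, -0.0, 102.6]
wrist_force: [0.3, 0.7, -1.9]
gripper_width: 0.271
finger_force: 25.0
t19.67 total [-0.0037  0.0001  0.0586] rot [ 0.0001 -0.0001  0.0009] rows 1 each [-0.0037  0.0001  0.0586] F [ 0.3  0.7 -1.9] g 0.271
```

```bash
python3 -m jog '[-0.0037,0,0.02,0,0,0, 0,0,0.02,0,0,0, 0,0,0.01,0,0,0, 0,0,0.01,0,0,0, 0,0,0,0,0,0]' 
python3 -m jog '[0,0,0.01,0,0,0, 0,0,0.01,0,0,0, 0,0,0.01,0,0,0, 0,0,0,0,0,0, 0,0,0,0,0,0]'
python3 -m jog '[0,0,0.01,0,0,0, 0,0,0.01,0,0,0, 0,0,0.01,0,0,0, 0,0,0,0,0,0, 0,0,0,0,0,0]'
```

```text
time_s: 20.08
eef_pos: [0.5942, -0.1647, 0.2586]
tool_rot: [-179.9, -0.0, 102.5]
wrist_force: [0.0, -0.3, -0.7]
gripper_width: 0.27
finger_force: 25.0
time_s: 20.5
eef_pos: [0.5945, -0.1647, 0.2504]
tool_rot: [-180.0, -0.0, 102.5]
wrist_force: [-0.2, 0.2, -1.8]
gripper_width: 0.272
finger_force: 25.0
time_s: 20.92
eef_pos: [0.5945, -0.1647, 0.2413]
tool_rot: [-180.0, -0.0, 102.5]
wrist_force: [0.7, 1.0, -3.0]
gripper_width: 0.275
finger_force: 25.0
```

```bash
python3 -m jog '[0,0,0.02,0,0,0, 0,0,0.025,0,0,0, 0,0,0.025,0,0,0, 0,0,0.02,0,0,0, 0,0,0,0,0,0]' 
python3 -m jog '[0,0,0.015,0,0,0, 0,0,0.012,0,0,0, 0,0,0.006,0,0,0, 0,0,0,0,0,0, 0,0,0,0,0,0]'
python3 -m jog '[0,0,0.006,0,0,0, 0,0,0.006,0,0,0, 0,0,0,0,0,0, 0,0,0,0,0,0, 0,0,0,0,0,0]'
```

```text
time_s: 21.33
eef_pos: [0.5942, -0.1645, 0.2128]
tool_rot: [-179.9, -0.1, 102.5]
wrist_force: [1.0, -0.4, -3.5]
gripper_width: 0.269
finger_force: 25.0
time_s: 21.75
eef_pos: [0.5945, -0.1648, 0.2046]
tool_rot: [-180.0, -0.0, 102.5]
wrist_force: [0.5, -0.8, -3.7]
gripper_width: 0.275
finger_force: 25.0
time_s: 22.17
eef_pos: [0.5946, -0.1649, 0.2019]
tool_rot: [180.0, 0.0, 102.5]
wrist_force: [-1.5, 0.4, 5.8]
gripper_width: 0.272
finger_force: 25.0
```

```bash
python3 -m jog '[0,0,0,0,0,0, 0,0,-0.05,0,0,0, 0,0,-0.08,0,0,0, 0,0,-0.08,0,0,0, 0,0,-0.05,0,0,0]' 
python3 -m jog '[0,0,0,0,0,0, -0.08,0,0,0,0,0, -0.098,0,0,0,0,0, -0.08,0,0,0,0,0, 0,0,0,0,0,0]'
python3 -m jog '[0,0,0,0,0,0, 0,0,0,0,0,0, 0,0,0,0,0,0, 0,0,0,0,0,0, 0,0,0,0,0,0]'
python3 -c "
from h import *
plan(.6114,-.2399,.26)"
```

```text
time_s: 22.58
eef_pos: [0.595, -0.1651, 0.2808]
tool_rot: [179.9, 0.1, 102.5]
wrist_force: [-0.6, -1.0, -3.0]
gripper_width: 0.274
finger_force: 25.0
time_s: 23.0
eef_pos: [0.6102, -0.2479, 0.2767]
tool_rot: [-179.8, 0.3, 102.0]
wrist_force: [-0.4, -2.0, -2.2]
gripper_width: 0.27
finger_force: 25.0
time_s: 23.42
eef_pos: [0.6113, -0.2393, 0.279]
tool_rot: [-180.0, -0.0, 102.6]
wrist_force: [-0.1, -0.3, -3.2]
gripper_width: 0.272
finger_force: 25.0
t23.42 total [-0.0022 -0.0001  0.0633] rot [-0.     -0.0002  0.0009] rows 1 each [-0.0022 -0.0001  0.0633] F [-0.1 -0.3 -3.2] g 0.272
```

```bash
python3 -m jog '[-0.002,0,0.02,0,0,0, 0,0,0.02,0,0,0, 0,0,0.013,0,0,0, 0,0,0.012,0,0,0, 0,0,0,0,0,0]' 
python3 -m jog '[0,0,0.01,0,0,0, 0,0,0.01,0,0,0, 0,0,0.01,0,0,0, 0,0,0,0,0,0, 0,0,0,0,0,0]'
python3 -m jog '[0,0,0.01,0,0,0, 0,0,0.01,0,0,0, 0,0,0.01,0,0,0, 0,0,0,0,0,0, 0,0,0,0,0,0]'
```

```text
time_s: 23.83
eef_pos: [0.6113, -0.2406, 0.2586]
tool_rot: [-180.0, -0.1, 102.5]
wrist_force: [0.7, 0.7, -3.0]
gripper_width: 0.27
finger_force: 25.0
time_s: 24.25
eef_pos: [0.6113, -0.2408, 0.2502]
tool_rot: [-180.0, -0.0, 102.5]
wrist_force: [0.6, 0.3, -2.9]
gripper_width: 0.277
finger_force: 25.0
time_s: 24.67
eef_pos: [0.6111, -0.2409, 0.2411]
tool_rot: [-180.0, -0.0, 102.5]
wrist_force: [1.5, 0.1, -3.8]
gripper_width: 0.271
finger_force: 25.0
```

```bash
python3 -m jog '[0,0,0.02,0,0,0, 0,0,0.025,0,0,0, 0,0,0.025,0,0,0, 0,0,0.02,0,0,0, 0,0,0,0,0,0]' 
python3 -m jog '[0,0,0.015,0,0,0, 0,0,0.012,0,0,0, 0,0,0.006,0,0,0, 0,0,0,0,0,0, 0,0,0,0,0,0]'
python3 -m jog '[0,0,0.006,0,0,0, 0,0,0.006,0,0,0, 0,0,0,0,0,0, 0,0,0,0,0,0, 0,0,0,0,0,0]'
```

```text
time_s: 25.08
eef_pos: [0.611, -0.2407, 0.2128]
tool_rot: [-179.9, -0.1, 102.5]
wrist_force: [1.1, 0.7, -2.3]
gripper_width: 0.273
finger_force: 25.0
time_s: 25.5
eef_pos: [0.611, -0.241, 0.2044]
tool_rot: [-180.0, -0.0, 102.5]
wrist_force: [1.8, 1.4, -3.6]
gripper_width: 0.27
finger_force: 25.0
time_s: 25.92
eef_pos: [0.6113, -0.2411, 0.2019]
tool_rot: [180.0, 0.0, 102.5]
wrist_force: [-1.8, 0.9, 6.1]
gripper_width: 0.273
finger_force: 25.0
```

```bash
python3 -m jog '[0,0,-0.03,0,0,0, 0,0,-0.08,0,0,0, 0,0,-0.11,0,0,0, 0,0,-0.1,0,0,0, 0,0,-0.07,0,0,0]' 
python3 -m jog '[0,0,0,0,0,0, 0,0,0,0,0,0, 0,0,0,0,0,0, 0,0,0,0,0,0, 0,0,0,0,0,0]'
python3 -c "
from h import *
plan(.5143,.4164,.32)"
```

```text
time_s: 26.33
eef_pos: [0.6117, -0.2415, 0.3209]
tool_rot: [179.9, 0.1, 102.4]
wrist_force: [1.0, -0.1, -2.3]
gripper_width: 0.272
finger_force: 25.0
time_s: 26.75
eef_pos: [0.6105, -0.2409, 0.316]
tool_rot: [-179.8, -0.1, 102.5]
wrist_force: [-0.3, 0.7, -2.2]
gripper_width: 0.27
finger_force: 25.0
t26.75 total [ 2.2087  0.1598 -0.0099] rot [-0.0014 -0.0008  0.0001] rows 17 each [ 0.1299  0.0094 -0.0006] F [-0.3  0.7 -2.2] g 0.27
```

```bash
python3 -m jog '[0.05,0.008,-0.001,-0.001,0,0, 0.1,0.008,0,0,0,0, 0.12,0.008,0,0,0,0, 0.12,0.008,0,0,0,0, 0.12,0.008,0,0,0,0]' >/dev/null
python3 -m jog '[0.12,0.008,0,0,0,0, 0.12,0.008,0,0,0,0, 0.12,0.008,0,0,0,0, 0.12,0.008,0,0,0,0, 0.12,0.008,0,0,0,0]' >/dev/null
python3 -m jog '[0.12,0.008,0,0,0,0, 0.12,0.008,0,0,0,0, 0.12,0.008,0,0,0,0, 0.12,0.008,0,0,0,0, 0.12,0.008,0,0,0,0]' >/dev/null
python3 -m jog '[0.12,0.008,0,0,0,0, 0.12,0.008,0,0,0,0, 0.12,0.008,0,0,0,0, 0.09,0.008,0,0,0,0, 0.048,0.008,0,0,0,0]'
python3 -m jog '[0,0,0,0,0,0, 0,0,0,0,0,0, 0,0,0,0,0,0, 0,0,0,0,0,0, 0,0,0,0,0,0]'
python3 -c "
from h import *
plan(.5143,.4164,.265)"
```

```text
time_s: 28.42
eef_pos: [0.5112, 0.422, 0.3179]
tool_rot: [180.0, -0.2, 102.8]
wrist_force: [-0.1, -0.2, -2.7]
gripper_width: 0.272
finger_force: 25.0
time_s: 28.83
eef_pos: [0.5159, 0.4145, 0.3185]
tool_rot: [179.9, 0.1, 102.3]
wrist_force: [-0.2, -0.6, -1.9]
gripper_width: 0.276
finger_force: 25.0
t28.83 total [ 0.0074 -0.0043  0.1782] rot [ 0.001   0.0005 -0.0009] rows 2 each [ 0.0037 -0.0022  0.0891] F [-0.2 -0.6 -1.9] g 0.276
```

```bash
python3 -m jog '[0.007,-0.004,0.04,0.001,0,0, 0,0,0.06,0,0,0, 0,0,0.06,0,0,0, 0,0,0.04,0,0,0, 0,0,0,0,0,0]'
python3 -m jog '[0,0,0.02,0,0,0, 0,0,0.02,0,0,0, 0,0,0.02,0,0,0, 0,0,0,0,0,0, 0,0,0,0,0,0]'
python3 -m jog '[0,0,0.03,0,0,0, 0,0,0.03,0,0,0, 0,0,0.03,0,0,0, 0,0,0.03,0,0,0, 0,0,0.02,0,0,0]'
```

```text
time_s: 29.25
eef_pos: [0.5127, 0.4162, 0.2549]
tool_rot: [-179.7, 0.2, 102.4]
wrist_force: [-1.0, -0.8, -2.9]
gripper_width: 0.273
finger_force: 25.0
time_s: 29.67
eef_pos: [0.5136, 0.418, 0.2404]
tool_rot: [-180.0, 0.0, 102.5]
wrist_force: [0.5, -0.4, -2.6]
gripper_width: 0.274
finger_force: 25.0
time_s: 30.08
eef_pos: [0.5132, 0.4175, 0.1966]
tool_rot: [-179.9, 0.1, 102.5]
wrist_force: [0.6, 0.7, -2.4]
gripper_width: 0.274
finger_force: 25.0
```

```bash
python3 -m jog '[0,0,0.015,0,0,0, 0,0,0.01,0,0,0, 0,0,0.008,0,0,0, 0,0,0,0,0,0, 0,0,0,0,0,0]'
python3 -m jog '[0,0,0.005,0,0,0, 0,0,0.004,0,0,0, 0,0,0,0,0,0, 0,0,0,0,0,0, 0,0,0,0,0,0]'
```

```text
time_s: 30.5
eef_pos: [0.5137, 0.4181, 0.1887]
tool_rot: [180.0, -0.0, 102.5]
wrist_force: [0.5, 0.4, -1.7]
gripper_width: 0.275
finger_force: 25.0
time_s: 30.92
eef_pos: [0.5137, 0.418, 0.1859]
tool_rot: [180.0, -0.0, 102.5]
wrist_force: [-0.0, -0.4, -1.8]
gripper_width: 0.272
finger_force: 25.0
```

```bash
python3 -m jog '[0,0,0.004,0,0,0, 0,0,0.002,0,0,0, 0,0,0,0,0,0, 0,0,0,0,0,0, 0,0,0,0,0,0]'
python3 -m jog '[0,0,0,0,0,0, 0,0,0,0,0,0, 0,0,0,0,0,0, 0,0,0,0,0,0, 0,0,0,0,0,0]' 0
python3 -m jog '[0,0,0,0,0,0, 0,0,-0.06,0,0,0, 0,0,-0.1,0,0,0, 0,0,-0.12,0,0,0, 0,0,-0.1,0,0,0]'
python3 -m jog '[0,0,0,0,0,0, 0,0,0,0,0,0, 0,0,0,0,0,0, 0,0,0,0,0,0, 0,0,0,0,0,0]'
python3 -c "
from h import *
plan(.5778,-.0875,.30)"
```

```text
time_s: 31.33
eef_pos: [0.5138, 0.4181, 0.1849]
tool_rot: [180.0, -0.0, 102.5]
wrist_force: [-1.2, -1.8, 4.6]
gripper_width: 0.268
finger_force: 25.0
time_s: 31.75
eef_pos: [0.5137, 0.418, 0.1838]
tool_rot: [-180.0, -0.0, 102.5]
wrist_force: [0.2, 0.3, -0.0]
gripper_width: 0.593
finger_force: 0.0
time_s: 32.17
eef_pos: [0.5136, 0.4181, 0.2998]
tool_rot: [180.0, -0.0, 102.5]
wrist_force: [-0.3, -1.0, 0.4]
gripper_width: 0.944
finger_force: 0.0
time_s: 32.58
eef_pos: [0.5132, 0.4174, 0.2963]
tool_rot: [-179.9, 0.1, 102.5]
wrist_force: [0.8, 0.0, -0.8]
gripper_width: 0.999
finger_force: 0.0
t32.58 total [-1.6898 -0.1532 -0.0092] rot [-0.0012  0.0007  0.0002] rows 13 each [-0.13   -0.0118 -0.0007] F [ 0.8  0.  -0.8] g 0.999
```

```bash
python3 -m jog '[-0.07,-0.01,-0.001,-0.001,0,0, -0.12,-0.01,-0.001,0,0,0, -0.125,-0.01,0,0,0,0, -0.125,-0.01,0,0,0,0, -0.125,-0.01,0,0,0,0]' >/dev/null
python3 -m jog '[-0.125,-0.01,0,0,0,0, -0.125,-0.01,0,0,0,0, -0.125,-0.01,0,0,0,0, -0.125,-0.01,0,0,0,0, -0.125,-0.01,0,0,0,0]' >/dev/null
python3 -m jog '[-0.125,-0.01,0,0,0,0, -0.125,-0.01,0,0,0,0, -0.125,-0.01,0,0,0,0, -0.09,-0.01,0,0,0,0, -0.03,-0.01,0,0,0,0]' >/dev/null
python3 -m jog '[0,0,0,0,0,0, 0,0,0,0,0,0, 0,0,0,0,0,0, 0,0,0,0,0,0, 0,0,0,0,0,0]'
python3 - <<'E'
from h import *
plan(.5778,-.0875,.143)
t=ctrl.grab_frame('top')[:,:,::-1];s=ctrl.grab_frame('scene')[:,:,::-1]
z=lambda i,x,y,w,h:cv2.resize(i[y:y+h,x:x+w],(400,400),interpolation=cv2.INTER_CUBIC)
cv2.imwrite('pics/crop6.png',np.hstack([z(t,100,200,80,80),z(s,450,310,80,80)]))
E
```

```text
time_s: 34.25
eef_pos: [0.5789, -0.0831, 0.2987]
tool_rot: [179.9, -0.0, 102.7]
wrist_force: [-0.4, -0.4, -0.2]
gripper_width: 1.004
finger_force: 0.0
t34.25 total [-0.0138 -0.008   0.5189] rot [ 0.0012 -0.0003  0.0017] rows 4 each [-0.0035 -0.002   0.1297] F [-0.4 -0.4 -0.2] g 1.004
```

View pics/crop6.png

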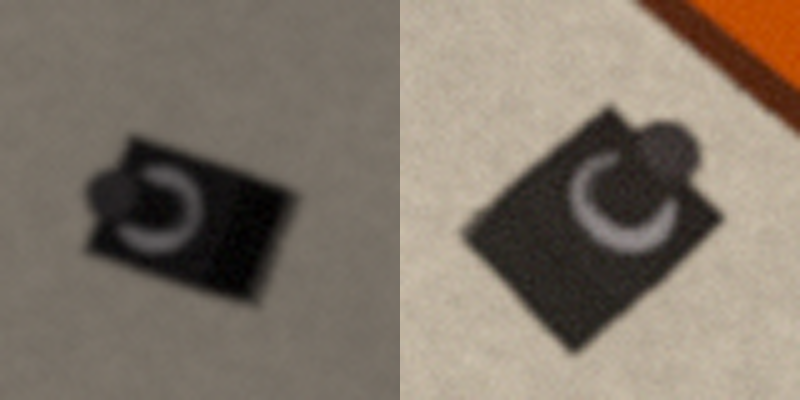

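The gauge is back upright, collar flat on the stand, just as at the start: collar at (131,242) in top, handle top at (503,340) in scene. Now I grasp the left block.

```bash
python3 -m jog '[-0.0138,-0.008,0.06,0,0,0.001, 0,0,0.12,0,0,0, 0,0,0.12,0,0,0, 0,0,0.1,0,0,0, 0,0,0.06,0,0,0]'
python3 -m jog '[0,0,0.04,0,0,0, 0,0,0.02,0,0,0, 0,0,0,0,0,0, 0,0,0,0,0,0, 0,0,0,0,0,0]'
python3 -c "
from h import *
plan(.5778,-.0875,.143)"
```

```text
time_s: 34.77
eef_pos: [0.5762, -0.0893, 0.1576]
tool_rot: [-179.9, -0.1, 102.4]
wrist_force: [-0.5, -0.3, -0.8]
gripper_width: 1.0
finger_force: 0.0
time_s: 35.18
eef_pos: [0.5786, -0.0898, 0.1439]
tool_rot: [179.7, 0.0, 102.3]
wrist_force: [0.3, 0.6, 0.9]
gripper_width: 1.004
finger_force: 0.0
t35.18 total [ 0.008  -0.0011  0.003 ] rot [ 0.0022  0.0004 -0.0009] rows 1 each [ 0.008  -0.0011  0.003 ] F [0.3 0.6 0.9] g 1.004
```

```bash
python3 -m jog '[0.007,-0.001,0.003,0.002,0,0, 0,0,0,0,0,0, 0,0,0,0,0,0, 0,0,0,0,0,0, 0,0,0,0,0,0]' 255 35
python3 -m jog '[0,0,0,0,0,0, 0,0,0,0,0,0, 0,0,0,0,0,0, 0,0,0,0,0,0, 0,0,0,0,0,0]'
python3 -m jog '[0,0,-0.02,0,0,0, 0,0,-0.03,0,0,0, 0,0,-0.05,0,0,0, 0,0,-0.06,0,0,0, 0,0,-0.08,0,0,0]'
python3 -m jog '[0,0,-0.1,0,0,0, 0,0,-0.1,0,0,0, 0,0,-0.03,0,0,0, 0,0,0,0,0,0, 0,0,0,0,0,0]'
python3 -c "
from h import *
plan(.450,.172,.29)"
```

```text
time_s: 35.6
eef_pos: [0.577, -0.0879, 0.1419]
tool_rot: [-179.9, 0.0, 102.3]
wrist_force: [0.7, -0.8, -0.2]
gripper_width: 0.683
finger_force: 0.0
time_s: 36.02
eef_pos: [0.5772, -0.0878, 0.1417]
tool_rot: [-179.9, 0.0, 102.3]
wrist_force: [0.7, -0.0, 0.1]
gripper_width: 0.51
finger_force: 34.9
time_s: 36.43
eef_pos: [0.5756, -0.0878, 0.2137]
tool_rot: [-179.7, -0.1, 102.4]
wrist_force: [0.1, 0.7, -3.2]
gripper_width: 0.51
finger_force: 34.9
time_s: 36.85
eef_pos: [0.5765, -0.088, 0.2823]
tool_rot: [-179.8, 0.0, 102.3]
wrist_force: [-0.3, -0.1, -3.5]
gripper_width: 0.51
finger_force: 34.9
t36.85 total [ 0.9367 -0.227  -0.0253] rot [-0.0015  0.0001 -0.001 ] rows 8 each [ 0.1171 -0.0284 -0.0032] F [-0.3 -0.1 -3.5] g 0.51
```

```bash
python3 -m jog '[0.05,-0.02,0,-0.0015,0,0, 0.1,-0.024,0,0,0,0, 0.11,-0.024,0,0,0,0, 0.115,-0.024,0,0,0,0, 0.115,-0.024,0,0,0,0]' >/dev/null
python3 -m jog '[0.115,-0.024,0,0,0,0, 0.115,-0.024,0,0,0,0, 0.11,-0.024,0,0,0,0, 0.07,-0.02,0,0,0,0, 0.037,-0.019,0,0,0,0]' >/dev/null
python3 -m jog '[0,0,0,0,0,0, 0,0,0.06,0,0,0, 0,0,0.1,0,0,0, 0,0,0.1,0,0,0, 0,0,0.06,0,0,0]'
python3 -m jog '[0,0,0.05,0,0,0, 0,0,0.03,0,0,0, 0,0,0,0,0,0, 0,0,0,0,0,0, 0,0,0,0,0,0]'
python3 -c "
from h import *
plan(.45,.172,.1357)"
```

```text
time_s: 38.1
eef_pos: [0.4495, 0.17, 0.1831]
tool_rot: [-179.7, 0.1, 102.3]
wrist_force: [-0.6, -0.1, -3.1]
gripper_width: 0.51
finger_force: 34.9
time_s: 38.52
eef_pos: [0.4512, 0.1721, 0.163]
tool_rot: [179.9, -0.0, 102.3]
wrist_force: [-0.1, -0.6, -2.5]
gripper_width: 0.506
finger_force: 34.9
t38.52 total [ 0.0004 -0.0041  0.091 ] rot [ 0.0008 -0.     -0.0011] rows 1 each [ 0.0004 -0.0041  0.091 ] F [-0.1 -0.6 -2.5] g 0.506
```

```bash
python3 -m jog '[0,0,0.03,0.001,0,0, 0,0,0.025,0,0,0, 0,0,0.02,0,0,0, 0,0,0.008,0,0,0, 0,0,0,0,0,0]'
python3 -m jog '[0,0,0.006,0,0,0, 0,0,0.004,0,0,0, 0,0,0,0,0,0, 0,0,0,0,0,0, 0,0,0,0,0,0]'
```

```text
time_s: 38.93
eef_pos: [0.4503, 0.1722, 0.137]
tool_rot: [-179.9, 0.0, 102.4]
wrist_force: [0.4, 0.2, -2.4]
gripper_width: 0.507
finger_force: 34.9
time_s: 39.35
eef_pos: [0.4508, 0.1725, 0.1356]
tool_rot: [-180.0, 0.0, 102.4]
wrist_force: [-1.1, 0.2, 5.9]
gripper_width: 0.507
finger_force: 34.9
```

Touchdown: the force rose at the expected height. I release and retreat.

```bash
python3 -m jog '[0,0,0,0,0,0, 0,0,0,0,0,0, 0,0,0,0,0,0, 0,0,0,0,0,0, 0,0,0,0,0,0]' 0
python3 -m jog '[0,0,0,0,0,0, 0,0,0,0,0,0, 0,0,-0.06,0,0,0, 0,0,-0.1,0,0,0, 0,0,-0.12,0,0,0]'
python3 -m jog '[0,0,-0.12,0,0,0, 0,0,-0.12,0,0,0, 0,0,-0.1,0,0,0, 0,0,0,0,0,0, 0,0,0,0,0,0]'
python3 -m jog '[0,-0.05,0,0,0,0, 0,0,0,0,0,0, 0,0,0,0,0,0, 0,0,0,0,0,0, 0,0,0,0,0,0]'
python3 - <<'E'
from h import *
cv2.imwrite('pics/end.png',ctrl.grab_frame('scene')[:,:,::-1]);print(ctrl.get_obs()['time_s'])
E
```

```text
time_s: 39.77
eef_pos: [0.4509, 0.1724, 0.1347]
tool_rot: [-180.0, -0.0, 102.3]
wrist_force: [1.6, -0.1, 0.2]
gripper_width: 0.826
finger_force: 0.0
time_s: 40.18
eef_pos: [0.4496, 0.1719, 0.2183]
tool_rot: [-179.7, 0.0, 102.4]
wrist_force: [1.0, 0.3, -0.4]
gripper_width: 1.0
finger_force: 0.0
time_s: 40.6
eef_pos: [0.4516, 0.1725, 0.3221]
tool_rot: [179.8, -0.0, 102.3]
wrist_force: [-0.1, -0.0, -1.2]
gripper_width: 1.006
finger_force: 0.0
time_s: 41.02
eef_pos: [0.4366, 0.1692, 0.3201]
tool_rot: [-179.9, -0.0, 102.3]
wrist_force: [0.3, -1.1, -0.7]
gripper_width: 1.001
finger_force: 0.0
41.0667
```

View pics/end.png

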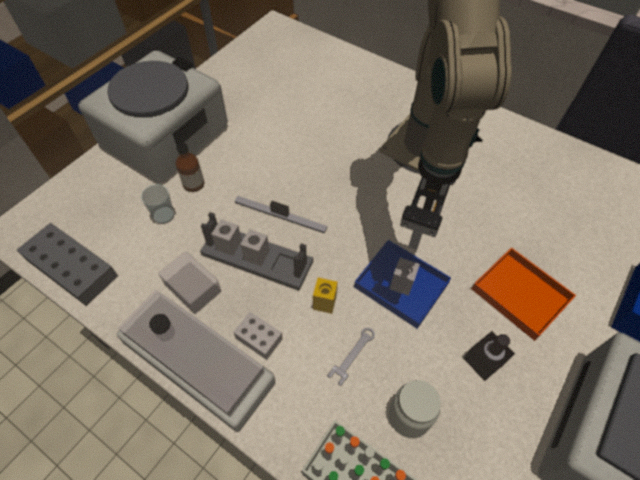

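The failed block stands in the blue tray at (404,275), and the two good blocks sit in the rack at (225,236) and (255,245). The bar is flat at (280,212), the gauge is in its stand at (490,350), and the bystanders are untouched.

```bash
python3 -c "
from bench import ctrl
print(ctrl.hand_in())"
```

```text
the job is handed in; nothing more can be done
None
```

The job is handed in at about 41 s of the 72 s allowed, with no verdict returned: the bar is on the bench, the gauge stopped early in the left block only, that block now stands in the blue tray, the middle and right blocks passed and stayed in the rack, and the gauge is back in its stand.

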